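Find the worn pivot arm and reject it

ROBOT

A 6-joint arm with a two-finger parallel gripper is mounted at the origin on the work surface. World frame = base frame: x ahead of the robot, y to its left, z up, the work surface at z = 0. Lengths are in mm, angles in degrees, forces in N, time in s.
With the tool pointing down it reaches from about 350 to 850 mm from the base axis. Payload 8.1 kg.
Tool frame: the origin (TCP) lies between the finger pads; the fingertips stand 14 mm ahead of it and the grasp point (between the pads) lies 5 mm behind it; z points along the fingers, x is the direction in which the jaws open and shut, and the axes are right-handed (so a half turn about z gives the same grasp; the last joint's range is limited). The gripper opens to 85 mm and grips with 20 to 120 N. Pads are 22 mm wide; open, the fingers measure 114 mm over their backs; the gripper's body (76 mm by 85 mm) begins 54 mm behind the grasp point. The pads swing forward as they close: fully open they stand 13 mm farther back than shut.
Start: joints at [59.794, 7.471, 85.268, -0, 87.261, -4.893], TCP at [256.52, 542.405, 245.292] pointing down, gripper open.
Joint ranges: [-169.43, 169.43], [-51.17, 129.36], [1.28, 143.12], [-76.62, 256.62], [0, 156.53], [-152.29, 152.29]. Speed limits (degrees/s): [136.94, 136.94, 159.86, 180, 180, 180].

INTERFACE

Orientations are given as [roll, pitch, yaw] about the fixed x, y, z axes, in that order (R = Rz(yaw) Ry(pitch) Rx(roll)).
In Python, from bench import r, vision, job gives the robot as it stands.
- The arm moves only by the tool send_rows, never from a script. Its arguments are lists of equal length, an entry for each row: "dp": the shift along the world's x, y, z in mm, a list of three; "rot": the turn, a rotation vector about the world's x, y, z in rad, a list of three. In form: {"dp": [[tx, ty, tz], ...], "rot": [[wx, wy, wz], ...]}. A call has 1 to 5 rows; each row is the pose to reach, as a shift and turn from the pose commanded when the call began; what a row does not reach only later rows make up. A row lasts 1/8 s, in which the tool goes at most 62.5 mm and 10.7 degrees, less where a joint would pass 70% of its speed; a pose out of reach is approached as far as the arm can. A call with a gripper value outside its range is refused whole. "jaw" is the finger opening in mm, from 0 to 85.4, set as the call begins (left out, the last holds). The fingers move at their own pace and stop on an object; "force" is the grip in N (left out, the last holds). Time passes only in rows, so rows that repeat a pose let the fingers close. It gives the time, the measured TCP pose, the force and the opening at its end, in the units of the state.
- r.sense(): the state, without advancing time (a new reading comes with each control period).
- vision.snapshot(name): name is "side" or "top"; returns a dict with "pixels" (480x640x3 uint8, red, green, blue), "depth" (480x640 float32, mm along the optical axis (not along the pixel's ray), 0 where there is no reading), "intrinsics" (3x3 intrinsics, pixels), "world_from_camera" (4x4, takes a point from camera to world coordinates). Camera axes: x right, y down, z forward; pixel columns grow to the right and rows downward; lengths in mm; the calibration is good to about 2 mm. A picture is of the moment at which its call begins.
- job.hand_in(): hands the job in, once; it reports no verdict.
The state is a dict: "time": time; "joint_pos": joint angles; "qd": joint speeds; "joint_efforts": joint torques, N m; "tool_pos": TCP position; "tcp_rot": TCP orientation; "ft_force": force on the tool from outside, world axes, zero at the start; "wrist_torque": the same for the moment, N m; "finger_gap": finger opening in mm.
Only numpy, scipy, OpenCV 4.12 (cv2) and the standard library are available. Lean on these libraries where they do the work, as an engineer would, in place of code of your own. Each camera call takes 0.05 s, during which the arm holds its last target.

TASK

One of the three pivot-arm units has a worn bearing. With the units standing in their nests, find it by rocking the arms by their knobs, one after another, each first to the left and then to the right as seen from the robot, as far as it easily goes, to feel the play; then lift the loose one out and set it down gently, upright with its base flat on the floor of the red tray and its arm left over at one end of its play so that the slack shows, leaving the two sound ones seated in their nests and the other things on the bench alone.

Things in the scene. Friction and masses are not known exactly. Their poses are not given: they have to be found in the camera images.
- pivot_a: Loose pivot-arm unit, 0.5 to 0.8 kg: grey base 80 x 80 x 20 mm, dark round bearing housing, flat aluminium arm (45 to 57 mm up), and on the pivot axis a blue 36 x 36 mm lifting head fixed to the base, 58 to 97 mm up: lift it by this. Origin: centre of the underside; z up; arm along its own -x, roughly to the robot. The 3 look alike; any may be the worn one.
- swing_a (a joint): Arm of pivot_a against its base, rad: 0 centred, positive = knob to the left seen from the robot (unit's +y). A sound one goes under 0.02 either way, then is solid; the worn one moves with about 0.6 N at the knob to 0.13 either way (13 mm at the knob), then meets a solid stop. Stays where left.
- knob_a (a point): Centre of the top of the upright yellow knob (diameter 22, with a black band) at the end of the arm of pivot_a, 100 mm from the pivot axis. The knob stands from 57 to 97 mm above the unit's underside; the arm under it is 24 mm wide.
- nest_a: White shallow square nest fixed to the table, holding pivot_a: outside 93 x 93 mm, rim 15 mm high and 5 mm thick, floor 5 mm thick. The unit can shift in it 1.5 mm each way and twist about 0.04 rad. Origin: centre of its underside, z up.
- pivot_b: Loose pivot-arm unit, 0.5 to 0.8 kg: grey base 80 x 80 x 20 mm, dark round bearing housing, flat aluminium arm (45 to 57 mm up), and on the pivot axis a blue 36 x 36 mm lifting head fixed to the base, 58 to 97 mm up: lift it by this. Origin: centre of the underside; z up; arm along its own -x, roughly to the robot. The 3 look alike; any may be the worn one.
- swing_b (a joint): Arm of pivot_b against its base, rad: 0 centred, positive = knob to the left seen from the robot (unit's +y). A sound one goes under 0.02 either way, then is solid; the worn one moves with about 0.6 N at the knob to 0.13 either way (13 mm at the knob), then meets a solid stop. Stays where left.
- knob_b (a point): Centre of the top of the upright yellow knob (diameter 22, with a black band) at the end of the arm of pivot_b, 100 mm from the pivot axis. The knob stands from 57 to 97 mm above the unit's underside; the arm under it is 24 mm wide.
- nest_b: White shallow square nest fixed to the table, holding pivot_b: outside 93 x 93 mm, rim 15 mm high and 5 mm thick, floor 5 mm thick. The unit can shift in it 1.5 mm each way and twist about 0.04 rad. Origin: centre of its underside, z up.
- pivot_c: Loose pivot-arm unit, 0.5 to 0.8 kg: grey base 80 x 80 x 20 mm, dark round bearing housing, flat aluminium arm (45 to 57 mm up), and on the pivot axis a blue 36 x 36 mm lifting head fixed to the base, 58 to 97 mm up: lift it by this. Origin: centre of the underside; z up; arm along its own -x, roughly to the robot. The 3 look alike; any may be the worn one.
- swing_c (a joint): Arm of pivot_c against its base, rad: 0 centred, positive = knob to the left seen from the robot (unit's +y). A sound one goes under 0.02 either way, then is solid; the worn one moves with about 0.6 N at the knob to 0.13 either way (13 mm at the knob), then meets a solid stop. Stays where left.
- knob_c (a point): Centre of the top of the upright yellow knob (diameter 22, with a black band) at the end of the arm of pivot_c, 100 mm from the pivot axis. The knob stands from 57 to 97 mm above the unit's underside; the arm under it is 24 mm wide.
- nest_c: White shallow square nest fixed to the table, holding pivot_c: outside 93 x 93 mm, rim 15 mm high and 5 mm thick, floor 5 mm thick. The unit can shift in it 1.5 mm each way and twist about 0.04 rad. Origin: centre of its underside, z up.
- reject_tray: Red open reject tray fixed to the table, outside 160 (x) x 150 (y) mm, 28 mm high, walls and floor 5 mm thick, empty at the start. Origin: centre of its underside, z up. A unit's base stands on its floor; the arm passes above the walls.
- mouse: Black computer mouse 100 x 60 x 28 mm, loose, a bystander to be left alone. Origin: centre of its underside.
- mask_case: Flat grey photomask case 150 x 150 x 18 mm, loose, a bystander to be left alone. Origin: centre of its underside.
- wafer_dish: Round white wafer dish, diameter 110, 15 mm high, loose, a bystander to be left alone. Origin: centre of its underside.
Mind the look-alikes: they are no part of the job. What is shaped like the pivot_b but green, purple or turquoise is not meant.

How it is judged:
By the outcome, as a careful person would: the job done as asked, in the order asked, and still so for the second after the job is handed in, with the robot touching nothing.
It also fails if it takes over 61 s, if anything falls off the work surface, if the arm or the gripper's body presses on something with over 40 N, if the wrist force passes 120 N, or if a joint passes its speed limit or range.

## Working session

There is one attempt and no reset: what is moved stays moved. The work goes in short steps, Python scripts to look and compute and a tool call to move; the robot and the scene stay as the last step left them, time stands still between calls to the robot, and variables do not carry over. Pictures are saved under pics/ and viewed, and the job is handed in when it is done.

Besides the shell and the picture viewer there is one more tool, called as name(argument=value, ...) on one line, values as JSON. send_rows: Moves the arm, as the interface text tells. Its arguments: {"type":"object","properties":{"dp":{"type":"array"},"rot":{"type":"array"},"jaw":{"type":"number"},"force":{"type":"number"}},"required":["dp","rot"]}

```bash
ls; mkdir -p pics
cat > h.py <<'E'
import numpy as np,cv2
from bench import r,vision,job
def snap(n,f):
    s=vision.snapshot(n); cv2.imwrite('pics/'+f+'.png',s['pixels'][:,:,::-1]); np.savez('pics/'+f+'.npz',**s); return s
def load(f): return dict(np.load('pics/'+f+'.npz'))
def cloud(s):
    K=s['intrinsics'];d=s['depth'];v,u=np.mgrid[:480,:640]
    P=np.stack([(u-K[0,2])/K[0,0]*d,(v-K[1,2])/K[1,1]*d,d,np.ones_like(d)],-1)
    return (P@s['world_from_camera'].T)[...,:3]
def crop(f,o,u0,v0,u1,v1,k):
    im=cv2.imread('pics/'+f+'.png')[v0:v1,u0:u1]; cv2.imwrite('pics/'+o+'.png',cv2.resize(im,None,fx=k,fy=k,interpolation=cv2.INTER_CUBIC))
E
python3 - <<'E'
from h import *
snap('top','t0');snap('side','s0')
print(r.sense())
E
```

```text
pics
{'time': 0.1, 'joint_pos': array([ 5.97944884e+01,  7.51143481e+00,  8.53221369e+01, -2.13911789e-04,
        8.72612302e+01, -4.89295917e+00]), 'qd': array([-0.00559155, -0.17930236, -0.08413306,  0.09763387,  0.01552937,
        0.00561238]), 'joint_efforts': array([ 8.80871830e-04, -5.70956826e+01, -5.01940334e+01, -3.11287922e-04,
        8.38223496e-03,  8.34101206e-05]), 'tool_pos': array([256.28035941, 542.00213662, 244.3511436 ]), 'tcp_rot': array([-1.79992127e+02,  9.44746930e-02,  6.46874644e+01]), 'ft_force': array([-0.71961205,  0.00329026, -0.18638515]), 'wrist_torque': array([-0.02856063, -0.00978115,  0.02335885]), 'finger_gap': 85.5111239430688}
```

View pics/t0.png

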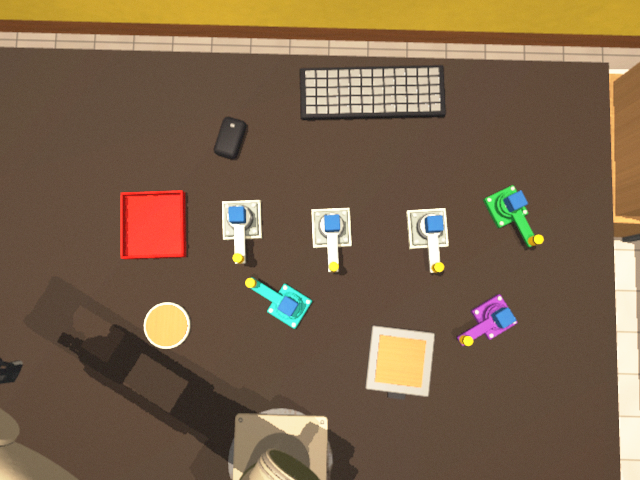

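View pics/s0.png

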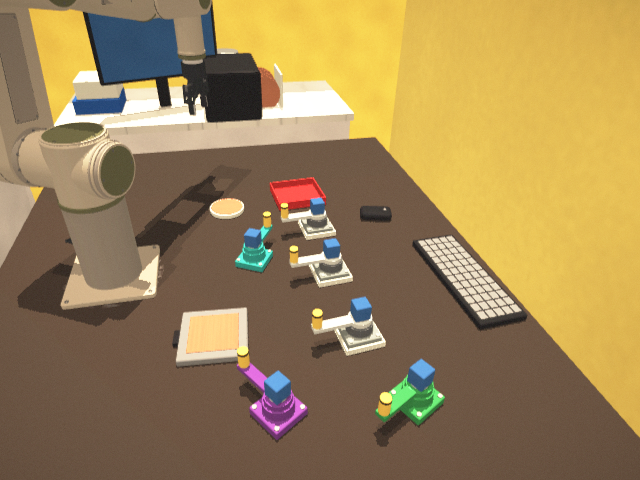

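The top view shows three grey units in white nests, with heads at (237,214), (332,224) and (434,225) and knobs at (238,258), (334,267) and (438,267). The look-alikes are turquoise (288,306), green (516,201) and purple (504,317), and I won't touch those. The red tray is at (153,225). Next I'll measure and check a close crop.

Run:
```python
from h import *
s=load('t0');P=cloud(s);im=s['pixels'];hsv=cv2.cvtColor(im,cv2.COLOR_RGB2HSV)
print('K',s['intrinsics'][0,0],s['world_from_camera'].round(3))
crop('t0','t0c',100,170,460,340,2.2)
def st(name,mask,z):
    n,l,stt,c=cv2.connectedComponentsWithStats(mask.astype(np.uint8))
    for i in range(1,n):
        if stt[i,4]>15:
            q=P[l==i]; print(name,c[i].round(1),stt[i,4],'min',q.min(0).round(0),'max',q.max(0).round(0),'mean',q.mean(0).round(1), 'mid',((q.min(0)+q.max(0))/2).round(1))
H,S,V=hsv[...,0],hsv[...,1],hsv[...,2]
z=P[...,2]; roi=np.zeros(z.shape,bool);roi[170:345,:560]=1
print('zmax',np.sort(z[roi])[-5:])
st('knob/yellow',(H>22)&(H<34)&(S>150)&(z>60)&roi,0)
st('blue',(H>95)&(H<125)&(S>120)&(z>60)&roi,0)
st('red',((H<5)|(H>175))&(S>150)&(z>15)&roi,0)
st('nest',(S<60)&(V>100)&(z<40)&roi,0)
```

```text
K 545.7532746464783 [[ 2.700000e-02 -9.940000e-01  1.030000e-01  3.779940e+02]
 [-1.000000e+00 -2.700000e-02  2.000000e-03 -8.043900e+01]
 [ 1.000000e-03 -1.030000e-01 -9.950000e-01  1.326989e+03]
 [ 0.000000e+00  0.000000e+00  0.000000e+00  1.000000e+00]]
zmax [1326.98914087 1326.98914087 1326.98914087 1326.98914087 1326.98914087]
knob/yellow [536.8 238.9] 81 min [ 523. -585.   63.] max [ 544. -564.  102.] mean [ 533.  -573.6   93.7] mid [ 533.8 -574.5   82.5]
knob/yellow [236.9 257.6] 71 min [463.  95.  81.] max [480. 118. 107.] mean [471.4 105.5 101.1] mid [471.5 106.5  93.7]
knob/yellow [333.4 266.3] 62 min [ 449. -120.   71.] max [ 467. -105.  109.] mean [ 457.7 -112.2  101.7] mid [ 458.1 -112.5   90.2]
knob/yellow [438.4 266.7] 73 min [ 453. -360.   80.] max [ 474. -338.  106.] mean [ 463.1 -348.2  101.6] mid [ 463.5 -348.8   93.3]
knob/yellow [249.7 282.4] 77 min [408.  66.  61.] max [427.  85. 104.] mean [416.7  75.1  95.5] mid [417.5  75.5  82.5]
knob/yellow [467.3 340.2] 72 min [ 293. -425.   90.] max [ 378.  -80. 1327.] mean [ 302.3 -409.7  114.1] mid [ 335.4 -252.9  708.5
[... 1109 characters left out ...]
6] 823 min [ 514. -393.   -4.] max [ 613. -290.   40.] mean [ 562.4 -334.1   20.5] mid [ 563.6 -341.1   17.7]
nest [284.5 287. ] 16 min [405.  -3.  17.] max [415.   5.  28.] mean [410.2   1.   22.3] mid [410.2   1.   22.7]
nest [167.8 320.5] 268 min [266. 225.  -1.] max [367. 334.  21.] mean [323.3 277.   13.6] mid [316.6 279.8  10.2]
nest [270.5 310. ] 16 min [350.  29.  16.] max [360.  37.  25.] mean [354.9  32.5  21. ] mid [354.9  32.7  20.5]
nest [400.  333.9] 647 min [ 281. -361.   -1.] max [ 326. -205.   25.] mean [ 306.7 -276.2   17.8] mid [ 303.5 -282.9   12.2]
nest [490.9 335.2] 16 min [ 305. -497.   16.] max [ 315. -486.   27.] mean [ 309.8 -490.3   22.5] mid [ 310.2 -491.5   21.4]
```

Run:
```python
from h import *
crop('s0','s0c',200,170,420,370,3.5)
```

```text
(no output)
```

View pics/t0c.png

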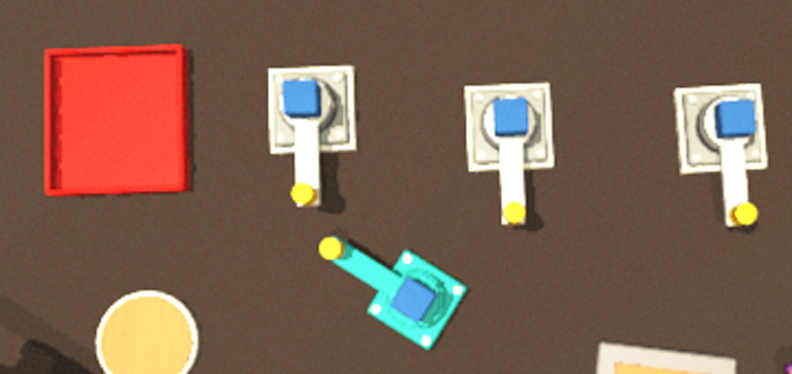

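View pics/s0c.png

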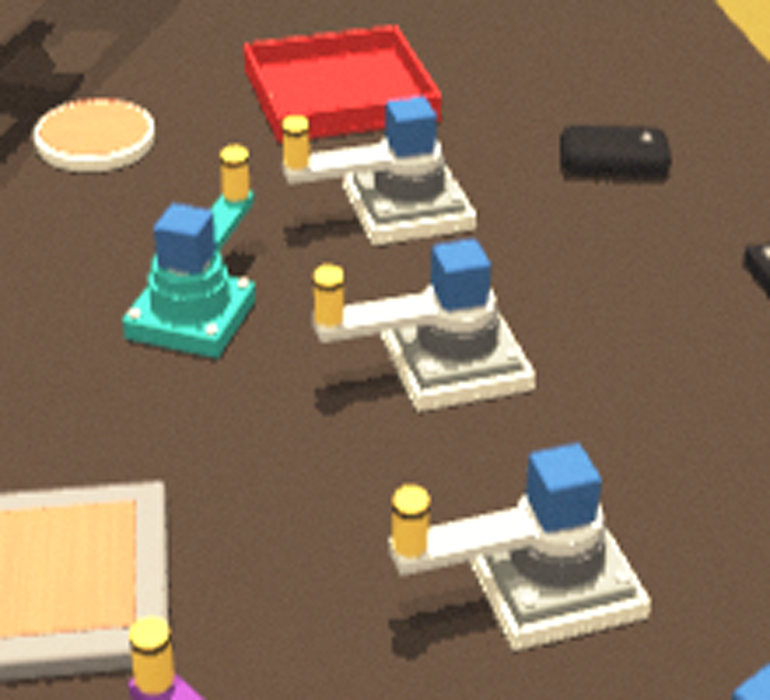

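The crops agree: three grey units have aluminium arms, and the turquoise knob stands near the left unit's knob. I'll refine the positions using only the top faces.

```bash
cat >> h.py <<'E'
def meas(s):
    P=cloud(s);hsv=cv2.cvtColor(s['pixels'],cv2.COLOR_RGB2HSV);H,S,V=[hsv[...,i] for i in range(3)];z=P[...,2]
    out=[]
    for nm,m in (('knob',(H>22)&(H<34)&(S>150)),('head',(H>95)&(H<125)&(S>120))):
        m=m&(z>60)&(z<400)
        n,l,st,c=cv2.connectedComponentsWithStats(m.astype(np.uint8))
        for i in range(1,n):
            if st[i,4]<15: continue
            zt=np.percentile(z[l==i],70)
            q=P[(l==i)&(abs(z-zt)<5)]
            (cx,cy),wh,an=cv2.minAreaRect(q[:,:2].astype(np.float32))
            print(nm,c[i].round(0),'top z',zt.round(1),'mean',q.mean(0).round(1),'rect',round(cx,1),round(cy,1),np.round(wh,0),round(an,1))
E
python3 - <<'E'
from h import *
s=load('t0');meas(s);print();meas(load('s0'))
P=cloud(s);H=cv2.cvtColor(s['pixels'],cv2.COLOR_RGB2HSV)
m=((H[...,0]<5)|(H[...,0]>175))&(H[...,1]>150);z=P[...,2]
for lo,hi in((22,34),(0,9)):
    k=m&(z>lo)&(z<hi);k[:170]=0;k[345:]=0;k[:,300:]=0
    q=P[k];print(lo,k.sum(),q.min(0),q.max(0),cv2.minAreaRect(q[:,:2].astype(np.float32)))
E
```

```text
knob [537. 239.] top z 98.1 mean [ 532.8 -574.7   97.3] rect 532.9 -575.2 [20. 20.] 62.2
knob [237. 258.] top z 103.3 mean [471.7 105.4 102.5] rect 471.5 106.3 [20. 16.] 89.7
knob [333. 266.] top z 103.5 mean [ 458.2 -112.2  102.5] rect 458.3 -112.5 [18. 16.] 1.5
knob [438. 267.] top z 103.4 mean [ 463.4 -348.5  102.5] rect 463.5 -348.4 [19. 19.] 34.8
knob [250. 282.] top z 98.0 mean [416.8  76.   97.1] rect 417.5 75.5 [18. 20.] 0.7
knob [467. 340.] top z 98.1 mean [ 300.9 -414.6   97.3] rect 300.9 -414.1 [20. 19.] 63.5
head [515. 201.] top z 98.3 mean [ 621.1 -528.    97.7] rect 621.7 -528.5 [34. 37.] 28.0
head [237. 214.] top z 102.9 mean [571.5 111.6 102.1] rect 571.0 111.7 [33. 32.] 3.1
head [332. 223.] top z 103.2 mean [ 557.8 -106.5  102.5] rect 558.0 -106.7 [32. 32.] 1.5
head [434. 224.] top z 103.4 mean [ 561.8 -338.3  102.6] rect 561.8 -338.2 [33. 36.] 3.3
head [287. 306.] top z 98.3 mean [367.1 -10.8  97.6] rect 366.9 -10.8 [34. 35.] 60.5
head [503. 317.] top z 97.9 mean [ 354.5 -498.2   97.1] rect 354.2 -498.8 [36. 36.] 27.6

knob [315.  41.] top z 305.9 mean [ 875.2 1616.
[... 798 characters left out ...]
 -110.   102. ] rect 554.9 -107.7 [34. 37.] 2.6
head [360. 309.] top z 101.9 mean [ 559.  -342.4  101.9] rect 559.5 -340.2 [35. 37.] 5.5
head [421. 374.] top z 96.8 mean [ 617.8 -531.3   96.7] rect 619.0 -529.8 [36. 35.] 29.1
head [277. 387.] top z 97.0 mean [ 350.7 -502.    96.8] rect 350.9 -500.4 [35. 37.] 31.5
22 613 [470.9802123  246.14872455  22.07969009] [637.36815221 406.19375586  33.93043693] ((553.8709106445312, 326.3345947265625), (160.45933532714844, 152.6327667236328), 3.7058329582214355)
0 3132 [4.70062872e+02 2.45835490e+02 3.28641833e-02] [637.04350339 403.00690398   8.99962076] ((552.4757080078125, 325.001220703125), (160.29962158203125, 151.031005859375), 3.5941414833068848)
```

send_rows(dp=[[214,-437,-85],[214,-437,-85],[214,-437,-85],[214,-437,-85],[214,-437,-85]], rot=[[0,0,0.494],[0,0,0.494],[0,0,0.494],[0,0,0.494],[0,0,0.494]], jaw=36)

```text
time: 0.72
tool_pos: [390.7, 267.5, 191.6]
tcp_rot: [-180.0, 0.0, 93.0]
ft_force: [1.5, -0.1, -0.2]
finger_gap: 35.8
```

```bash
python3 -c "
from h import *
s=r.sense();print(s['time'],s['tool_pos'],s['tcp_rot'],s['joint_pos'].round(1),s['ft_force'],s['finger_gap'])"
```

```text
0.725 [390.65400272 267.49283817 191.62460984] [-1.79998767e+02  4.16911280e-03  9.30139671e+01] [ 28.2 -10.7 108.8  -0.   82.  -64.8] [ 1.48903824 -0.13432321 -0.2160704 ] 35.78262175406591
```

send_rows(dp=[[79,-161,-30],[79,-161,-30],[79,-161,-30],[79,-161,-30],[79,-161,-30]], rot=[[0,0,0],[0,0,0],[0,0,0],[0,0,0],[0,0,0]])

```text
time: 1.35
tool_pos: [469.0, 108.4, 161.9]
tcp_rot: [-179.9, -0.0, 92.9]
ft_force: [-0.2, 0.3, 0.6]
finger_gap: 35.6
```

send_rows(dp=[[1.5,-3,-30],[1.5,-3,-30]], rot=[[0,0,0],[0,0,0]])

```text
time: 1.6
tool_pos: [468.6, 106.4, 130.2]
tcp_rot: [-179.7, 0.0, 93.1]
ft_force: [-0.3, -0.1, 0.8]
finger_gap: 35.9
```

Run:
```python
from h import *
s=r.sense();print(s['tool_pos'],s['ft_force'])
snap('side','s1');crop('s1','s1c',220,130,380,260,5)
print(r.sense()['tool_pos'])
```

```text
[468.59254735 106.44443085 130.21488155] [-0.28978232 -0.07326239  0.78652811]
[469.5304631  106.50498636 131.64980583]
```

View pics/s1c.png

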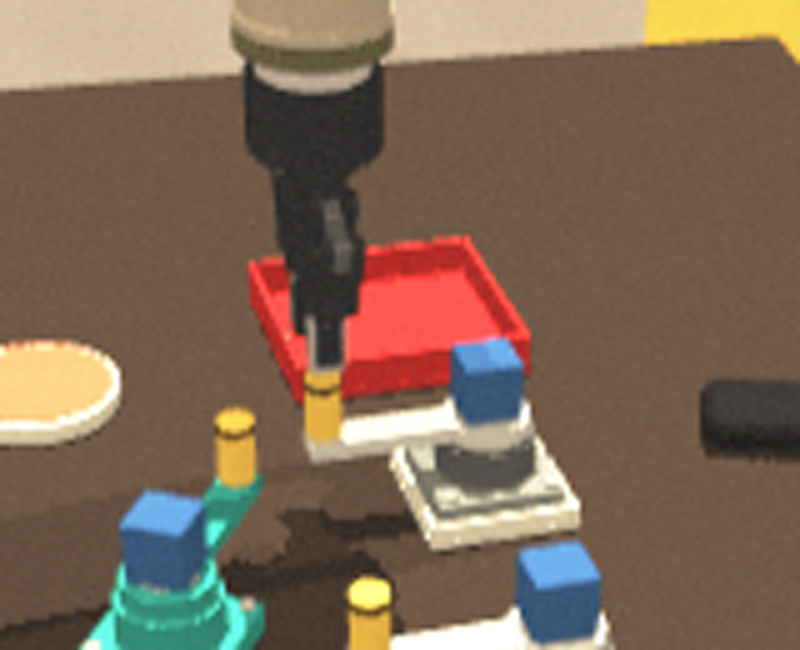

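The gripper is above the left knob at crop (322,375), in line with it. Descending astride the knob.

send_rows(dp=[[1,-1,-25],[1,-1,-45],[1,-1,-45]], rot=[[0,0,0],[0,0,0],[0,0,0]])

```text
time: 2.02
tool_pos: [470.9, 105.1, 86.9]
tcp_rot: [-179.9, 0.0, 93.1]
ft_force: [0.3, 0.2, 0.8]
finger_gap: 36.2
```

send_rows(dp=[[0,2.5,0],[0,5,0],[0,6,0],[0,6,0]], rot=[[0,0,0],[0,0,0],[0,0,0],[0,0,0]])

```text
time: 2.52
tool_pos: [472.1, 110.5, 87.6]
tcp_rot: [180.0, -0.0, 93.0]
ft_force: [-0.9, 0.2, -0.4]
finger_gap: 36.0
```

send_rows(dp=[[0,1,0],[0,2,0]], rot=[[0,0,0],[0,0,0]])

```text
time: 2.78
tool_pos: [471.8, 112.4, 87.2]
tcp_rot: [-180.0, 0.0, 93.0]
ft_force: [-0.1, 0.8, -0.6]
finger_gap: 36.2
```

send_rows(dp=[[0,1,0],[0,2,0]], rot=[[0,0,0],[0,0,0]])

```text
time: 3.02
tool_pos: [471.7, 114.3, 87.1]
tcp_rot: [-180.0, 0.0, 93.0]
ft_force: [-0.3, -0.7, 0.4]
finger_gap: 36.0
```

send_rows(dp=[[0,1,0],[0,2,0]], rot=[[0,0,0],[0,0,0]])

```text
time: 3.28
tool_pos: [471.8, 116.4, 87.1]
tcp_rot: [-180.0, 0.0, 93.0]
ft_force: [-0.3, -1.1, 0.2]
finger_gap: 36.1
```

send_rows(dp=[[0,1,0],[0,1.5,0]], rot=[[0,0,0],[0,0,0]])

```text
time: 3.52
tool_pos: [471.8, 117.8, 87.2]
tcp_rot: [-180.0, 0.0, 93.0]
ft_force: [-0.9, -2.9, 0.7]
finger_gap: 36.0
```

Run:
```python
from h import *
s=r.sense();print(s['tool_pos'],s['ft_force'])
snap('side','s2');crop('s2','s2c',220,130,380,260,5)
s=r.sense();print(s['tool_pos'],s['ft_force'])
```

```text
[471.75302231 117.81041379  87.15829438] [-0.87684166 -2.92258593  0.66898796]
[471.71638606 117.78599954  87.13217945] [-1.67399716 -2.34608213 -0.20155004]
```

View pics/s2c.png

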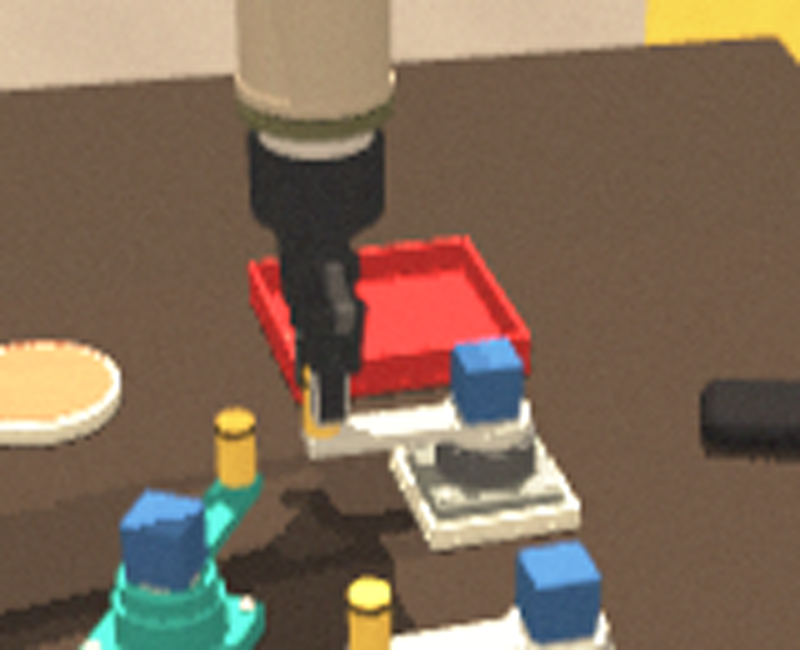

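send_rows(dp=[[0,0.7,0],[0,1.5,0],[0,1.5,0]], rot=[[0,0,0],[0,0,0],[0,0,0]])

```text
time: 3.95
tool_pos: [471.8, 119.0, 87.3]
tcp_rot: [-180.0, 0.0, 93.0]
ft_force: [-1.7, -5.0, 1.7]
finger_gap: 35.9
```

send_rows(dp=[[0,-4,0],[0,-9,0],[0,-13,0],[0,-13,0]], rot=[[0,0,0],[0,0,0],[0,0,0],[0,0,0]])

```text
time: 4.45
tool_pos: [471.9, 106.1, 87.3]
tcp_rot: [180.0, -0.0, 93.0]
ft_force: [0.9, 0.5, -1.6]
finger_gap: 35.8
```

send_rows(dp=[[0,-1,0],[0,-2,0]], rot=[[0,0,0],[0,0,0]])

```text
time: 4.7
tool_pos: [471.9, 104.4, 87.2]
tcp_rot: [180.0, -0.0, 93.0]
ft_force: [-0.6, 0.7, -0.6]
finger_gap: 36.0
```

send_rows(dp=[[0,-1,0],[0,-2,0]], rot=[[0,0,0],[0,0,0]])

```text
time: 4.95
tool_pos: [471.8, 102.4, 87.2]
tcp_rot: [-180.0, -0.0, 93.0]
ft_force: [-1.3, 1.1, 0.4]
finger_gap: 36.2
```

send_rows(dp=[[0,-1,0],[0,-2,0]], rot=[[0,0,0],[0,0,0]])

```text
time: 5.2
tool_pos: [471.8, 100.4, 87.2]
tcp_rot: [-180.0, -0.0, 93.0]
ft_force: [0.2, 0.7, 0.7]
finger_gap: 35.7
```

send_rows(dp=[[0,-1,0],[0,-2,0]], rot=[[0,0,0],[0,0,0]])

```text
time: 5.45
tool_pos: [471.8, 98.3, 87.2]
tcp_rot: [-180.0, -0.0, 93.0]
ft_force: [-0.3, 1.6, -0.6]
finger_gap: 35.8
```

send_rows(dp=[[0,-1,0],[0,-2,0]], rot=[[0,0,0],[0,0,0]])

```text
time: 5.7
tool_pos: [471.9, 96.3, 87.2]
tcp_rot: [180.0, 0.0, 93.0]
ft_force: [-1.1, 0.2, 0.2]
finger_gap: 36.0
```

Run:
```python
from h import *
s=r.sense();print(s['tool_pos'],s['ft_force'])
snap('side','s3');crop('s3','s3c',220,130,380,260,5)
snap('top','t3');crop('t3','t3c',180,180,300,340,3.7)
s=r.sense();print(s['tool_pos'],s['ft_force'])
```

```text
[471.89642144  96.30009461  87.23981663] [-1.06112273  0.22630371  0.17061275]
[471.91024676  96.22488734  87.22351382] [ 0.35488287 -0.52945816  0.66067664]
```

View pics/s3c.png

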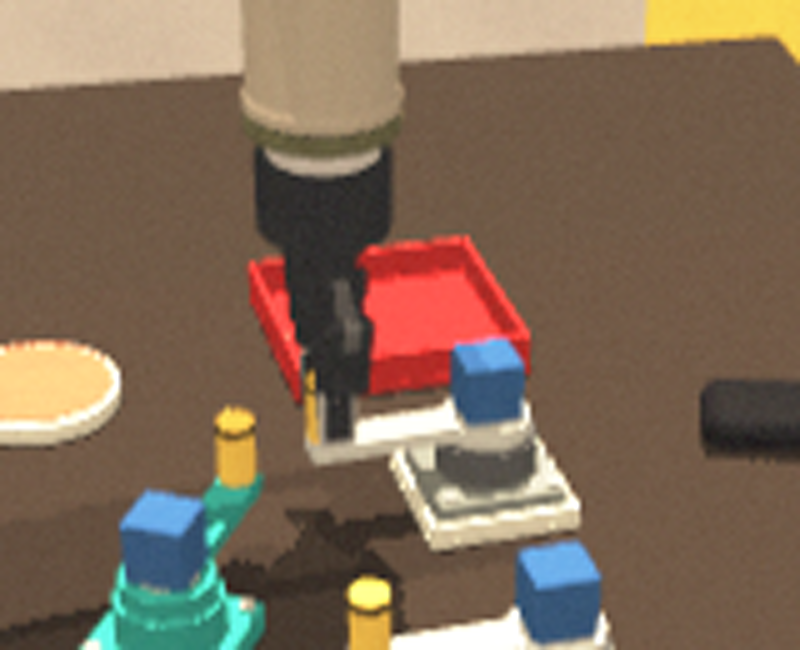

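View pics/t3c.png

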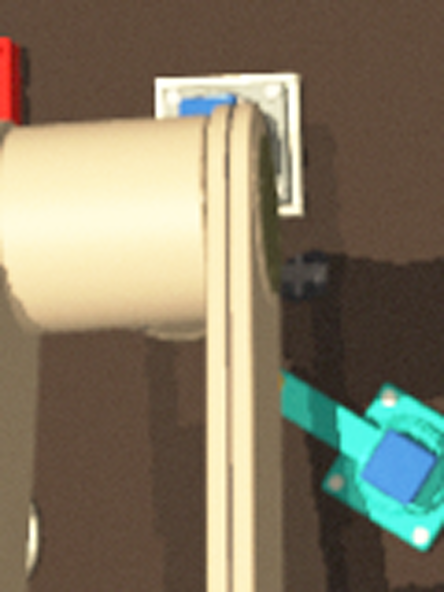

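send_rows(dp=[[0,-1,0],[0,-2,0],[0,-3,0]], rot=[[0,0,0],[0,0,0],[0,0,0]])

```text
time: 6.18
tool_pos: [471.6, 93.7, 87.2]
tcp_rot: [-180.0, -0.0, 93.0]
ft_force: [-2.9, 3.8, 2.1]
finger_gap: 35.8
```

send_rows(dp=[[0,-1,0],[0,-2,0]], rot=[[0,0,0],[0,0,0]])

```text
time: 6.42
tool_pos: [471.6, 92.4, 87.5]
tcp_rot: [-180.0, -0.1, 93.0]
ft_force: [-4.2, 8.5, 4.3]
finger_gap: 36.2
```

send_rows(dp=[[0,-1,0],[0,-2,0]], rot=[[0,0,0],[0,0,0]])

```text
time: 6.68
tool_pos: [471.6, 91.1, 87.7]
tcp_rot: [-180.0, -0.2, 93.0]
ft_force: [-5.8, 12.1, 5.7]
finger_gap: 35.6
```

That's 9 mm of travel in total, including the unit shifting in its nest, and then solid (12 N). The left unit feels sound. Next is the middle one.

send_rows(dp=[[0,14,0],[0,14,40],[-14,-40,50],[-14,-102,50],[-14,-164,50]], rot=[[0,0,0],[0,0,0],[0,0,0],[0,0,0],[0,0,0]])

```text
time: 7.3
tool_pos: [458.1, -76.2, 137.8]
tcp_rot: [179.9, 0.1, 93.1]
ft_force: [0.2, -0.8, 0.2]
finger_gap: 35.9
```

send_rows(dp=[[0,-39,0],[0,-39,0],[0,-39,0]], rot=[[0,0,0],[0,0,0],[0,0,0]])

```text
time: 7.68
tool_pos: [457.9, -113.3, 137.1]
tcp_rot: [-180.0, -0.0, 93.0]
ft_force: [-0.1, 0.3, -0.5]
finger_gap: 36.3
```

send_rows(dp=[[0,0.5,-25],[0,0.5,-50],[0,0.5,-50],[0,3.5,-50],[0,6.5,-50]], rot=[[0,0,0],[0,0,0],[0,0,0],[0,0,0],[0,0,0]])

```text
time: 8.3
tool_pos: [458.8, -106.9, 88.6]
tcp_rot: [179.9, 0.0, 93.0]
ft_force: [0.7, 0.7, 0.1]
finger_gap: 36.2
```

send_rows(dp=[[0,1,0],[0,2,0]], rot=[[0,0,0],[0,0,0]])

```text
time: 8.55
tool_pos: [458.1, -105.1, 87.7]
tcp_rot: [180.0, 0.0, 93.0]
ft_force: [-0.2, 0.6, -0.7]
finger_gap: 36.3
```

send_rows(dp=[[0,1,0],[0,2,0]], rot=[[0,0,0],[0,0,0]])

```text
time: 8.8
tool_pos: [457.9, -103.3, 87.3]
tcp_rot: [180.0, 0.0, 93.0]
ft_force: [-1.6, -0.9, 0.8]
finger_gap: 36.0
```

send_rows(dp=[[0,1,0],[0,2,0]], rot=[[0,0,0],[0,0,0]])

```text
time: 9.05
tool_pos: [457.8, -101.2, 87.2]
tcp_rot: [-180.0, 0.0, 93.0]
ft_force: [-0.3, -1.6, 0.8]
finger_gap: 36.4
```

send_rows(dp=[[0,1,0],[0,2,0]], rot=[[0,0,0],[0,0,0]])

```text
time: 9.3
tool_pos: [457.8, -99.7, 87.4]
tcp_rot: [-180.0, 0.1, 93.0]
ft_force: [-2.3, -4.3, 2.1]
finger_gap: 35.8
```

send_rows(dp=[[0,1,0],[0,2,0]], rot=[[0,0,0],[0,0,0]])

```text
time: 9.55
tool_pos: [458.0, -98.3, 87.7]
tcp_rot: [180.0, 0.1, 93.0]
ft_force: [-3.1, -8.3, 4.6]
finger_gap: 36.1
```

send_rows(dp=[[0,0.5,0],[0,1,0]], rot=[[0,0,0],[0,0,0]])

```text
time: 9.8
tool_pos: [458.1, -97.7, 87.9]
tcp_rot: [180.0, 0.2, 93.0]
ft_force: [-3.4, -9.6, 4.6]
finger_gap: 36.2
```

send_rows(dp=[[0,-5,0],[0,-10,0],[0,-14,0],[0,-16,0],[0,-18,0]], rot=[[0,0,0],[0,0,0],[0,0,0],[0,0,0],[0,0,0]])

```text
time: 10.42
tool_pos: [457.8, -114.1, 87.1]
tcp_rot: [-180.0, -0.0, 93.0]
ft_force: [0.2, -0.3, 0.5]
finger_gap: 36.4
```

send_rows(dp=[[0,-1,0],[0,-2,0]], rot=[[0,0,0],[0,0,0]])

```text
time: 10.68
tool_pos: [457.8, -116.0, 87.2]
tcp_rot: [-180.0, -0.0, 93.0]
ft_force: [0.2, 0.3, 0.1]
finger_gap: 35.8
```

send_rows(dp=[[0,-1,0],[0,-2,0]], rot=[[0,0,0],[0,0,0]])

```text
time: 10.92
tool_pos: [457.8, -118.1, 87.2]
tcp_rot: [-180.0, -0.0, 93.0]
ft_force: [-0.8, 0.4, 0.6]
finger_gap: 35.5
```

send_rows(dp=[[0,-1,0],[0,-2,0]], rot=[[0,0,0],[0,0,0]])

```text
time: 11.18
tool_pos: [457.8, -120.2, 87.2]
tcp_rot: [-180.0, -0.0, 93.0]
ft_force: [-1.2, 1.3, -0.9]
finger_gap: 35.9
```

send_rows(dp=[[0,-1,0],[0,-2,0]], rot=[[0,0,0],[0,0,0]])

```text
time: 11.42
tool_pos: [457.8, -122.2, 87.2]
tcp_rot: [-180.0, 0.0, 93.0]
ft_force: [-0.9, 0.8, -0.8]
finger_gap: 36.1
```

send_rows(dp=[[0,-1,0],[0,-2,0]], rot=[[0,0,0],[0,0,0]])

```text
time: 11.68
tool_pos: [457.8, -124.1, 87.2]
tcp_rot: [-180.0, -0.0, 93.0]
ft_force: [-0.8, 2.3, 0.9]
finger_gap: 36.1
```

send_rows(dp=[[0,-1,0],[0,-2,0]], rot=[[0,0,0],[0,0,0]])

```text
time: 11.92
tool_pos: [457.5, -125.4, 87.2]
tcp_rot: [-179.9, -0.1, 93.0]
ft_force: [-2.8, 7.6, 4.9]
finger_gap: 36.3
```

The middle unit gives the same result: about 9.6 mm in total, then solid. On to the right one.

send_rows(dp=[[0,13,0],[0,13,40],[5,-42,50],[5,-104,50],[5,-166,50]], rot=[[0,0,0],[0,0,0],[0,0,0],[0,0,0],[0,0,0]])

```text
time: 12.55
tool_pos: [463.5, -293.8, 138.1]
tcp_rot: [179.9, 0.1, 93.0]
ft_force: [0.7, 0.6, 0.3]
finger_gap: 36.2
```

send_rows(dp=[[0,-56,0],[0,-56,0],[0,-56,0]], rot=[[0,0,0],[0,0,0],[0,0,0]])

```text
time: 12.92
tool_pos: [462.9, -347.6, 136.9]
tcp_rot: [-180.0, -0.0, 93.0]
ft_force: [-0.8, 1.0, 0.6]
finger_gap: 35.9
```

send_rows(dp=[[0,-0.7,-25],[0,-0.7,-50],[0,-0.7,-50],[0,3,-50],[0,6,-50]], rot=[[0,0,0],[0,0,0],[0,0,0],[0,0,0],[0,0,0]])

```text
time: 13.55
tool_pos: [463.8, -342.1, 88.9]
tcp_rot: [179.9, 0.1, 93.0]
ft_force: [-0.1, -0.8, 0.4]
finger_gap: 35.7
```

send_rows(dp=[[0,1,0],[0,2,0],[0,3,0]], rot=[[0,0,0],[0,0,0],[0,0,0]])

```text
time: 13.92
tool_pos: [462.9, -339.3, 87.5]
tcp_rot: [180.0, 0.0, 93.0]
ft_force: [1.0, 0.3, 0.9]
finger_gap: 36.4
```

send_rows(dp=[[0,1,0],[0,2,0]], rot=[[0,0,0],[0,0,0]])

```text
time: 14.18
tool_pos: [462.7, -337.1, 87.1]
tcp_rot: [-180.0, -0.0, 93.0]
ft_force: [0.4, -1.4, 0.4]
finger_gap: 36.1
```

send_rows(dp=[[0,1,0],[0,2,0]], rot=[[0,0,0],[0,0,0]])

```text
time: 14.42
tool_pos: [462.7, -335.0, 87.1]
tcp_rot: [-180.0, -0.0, 93.0]
ft_force: [0.2, -0.5, 0.7]
finger_gap: 36.3
```

send_rows(dp=[[0,1,0],[0,2,0]], rot=[[0,0,0],[0,0,0]])

```text
time: 14.68
tool_pos: [462.8, -333.0, 87.1]
tcp_rot: [-180.0, -0.0, 93.0]
ft_force: [-0.5, -1.2, 0.3]
finger_gap: 36.0
```

send_rows(dp=[[0,1,0],[0,2,0]], rot=[[0,0,0],[0,0,0]])

```text
time: 14.92
tool_pos: [462.9, -331.1, 87.2]
tcp_rot: [180.0, 0.0, 93.0]
ft_force: [-0.5, -0.6, -0.1]
finger_gap: 35.9
```

send_rows(dp=[[0,1,0],[0,2,0]], rot=[[0,0,0],[0,0,0]])

```text
time: 15.18
tool_pos: [462.9, -329.1, 87.2]
tcp_rot: [180.0, 0.0, 93.0]
ft_force: [0.3, -0.6, 0.6]
finger_gap: 36.2
```

send_rows(dp=[[0,1,0],[0,2,0]], rot=[[0,0,0],[0,0,0]])

```text
time: 15.42
tool_pos: [462.9, -327.1, 87.2]
tcp_rot: [-180.0, 0.0, 93.0]
ft_force: [-0.8, -1.3, -0.2]
finger_gap: 36.1
```

send_rows(dp=[[0,1,0],[0,2,0]], rot=[[0,0,0],[0,0,0]])

```text
time: 15.68
tool_pos: [462.9, -325.1, 87.2]
tcp_rot: [180.0, 0.0, 93.0]
ft_force: [0.3, -1.0, -0.1]
finger_gap: 36.2
```

Here the knob goes freely with about 0.7 N, so this is the loose one. I'll carry on to the stop.

send_rows(dp=[[0,1,0],[0,2,0]], rot=[[0,0,0],[0,0,0]])

```text
time: 15.92
tool_pos: [462.8, -323.7, 87.5]
tcp_rot: [180.0, 0.1, 93.0]
ft_force: [-1.0, -3.8, 0.7]
finger_gap: 36.0
```

send_rows(dp=[[0,1,0],[0,2,0]], rot=[[0,0,0],[0,0,0]])

```text
time: 16.18
tool_pos: [463.0, -322.1, 87.9]
tcp_rot: [180.0, 0.1, 93.0]
ft_force: [-3.5, -5.8, 2.4]
finger_gap: 36.0
```

send_rows(dp=[[0,1,0],[0,2,0]], rot=[[0,0,0],[0,0,0]])

```text
time: 16.42
tool_pos: [463.1, -320.7, 88.3]
tcp_rot: [179.9, 0.2, 93.0]
ft_force: [-3.6, -7.6, 4.3]
finger_gap: 36.2
```

send_rows(dp=[[0,-5,0],[0,-10,0],[0,-14,0],[0,-17,0],[0,-19,0]], rot=[[0,0,0],[0,0,0],[0,0,0],[0,0,0],[0,0,0]])

```text
time: 17.05
tool_pos: [462.8, -338.2, 87.1]
tcp_rot: [-180.0, -0.0, 93.0]
ft_force: [-0.4, 0.7, -0.4]
finger_gap: 36.1
```

send_rows(dp=[[0,-1.5,0],[0,-3,0],[0,-4.5,0],[0,-6,0],[0,-7.5,0]], rot=[[0,0,0],[0,0,0],[0,0,0],[0,0,0],[0,0,0]])

```text
time: 17.68
tool_pos: [462.9, -345.7, 87.2]
tcp_rot: [-180.0, -0.0, 93.0]
ft_force: [-0.7, 0.5, -0.0]
finger_gap: 36.2
```

send_rows(dp=[[0,-1.2,0],[0,-2.4,0],[0,-3.6,0],[0,-4.8,0]], rot=[[0,0,0],[0,0,0],[0,0,0],[0,0,0]])

```text
time: 18.18
tool_pos: [462.9, -350.5, 87.2]
tcp_rot: [180.0, 0.0, 93.0]
ft_force: [-1.2, 0.5, 0.2]
finger_gap: 35.9
```

send_rows(dp=[[0,-1.2,0],[0,-2.4,0]], rot=[[0,0,0],[0,0,0]])

```text
time: 18.42
tool_pos: [462.8, -352.9, 87.2]
tcp_rot: [-180.0, 0.0, 93.0]
ft_force: [-0.1, -0.1, -0.1]
finger_gap: 35.9
```

send_rows(dp=[[0,-1.2,0],[0,-2.4,0]], rot=[[0,0,0],[0,0,0]])

```text
time: 18.68
tool_pos: [462.8, -355.3, 87.2]
tcp_rot: [-180.0, 0.0, 93.0]
ft_force: [-0.1, 1.3, -0.0]
finger_gap: 36.1
```

send_rows(dp=[[0,-1.2,0],[0,-2.4,0],[0,-3.6,0]], rot=[[0,0,0],[0,0,0],[0,0,0]])

```text
time: 19.05
tool_pos: [462.8, -358.9, 87.2]
tcp_rot: [-180.0, -0.0, 93.0]
ft_force: [-0.6, 1.2, 0.1]
finger_gap: 36.2
```

send_rows(dp=[[0,-1.2,0],[0,-2.4,0]], rot=[[0,0,0],[0,0,0]])

```text
time: 19.3
tool_pos: [462.9, -361.3, 87.2]
tcp_rot: [180.0, 0.0, 93.0]
ft_force: [-0.4, 0.9, -0.4]
finger_gap: 35.9
```

send_rows(dp=[[0,-1,0],[0,-2,0]], rot=[[0,0,0],[0,0,0]])

```text
time: 19.55
tool_pos: [462.9, -363.3, 87.2]
tcp_rot: [180.0, 0.0, 93.0]
ft_force: [0.9, 0.7, -0.1]
finger_gap: 36.0
```

send_rows(dp=[[0,-1,0],[0,-2,0]], rot=[[0,0,0],[0,0,0]])

```text
time: 19.8
tool_pos: [462.9, -365.3, 87.2]
tcp_rot: [180.0, -0.0, 93.0]
ft_force: [-0.1, 0.9, -0.4]
finger_gap: 36.0
```

send_rows(dp=[[0,-1,0],[0,-2,0]], rot=[[0,0,0],[0,0,0]])

```text
time: 20.05
tool_pos: [462.9, -367.3, 87.3]
tcp_rot: [180.0, 0.0, 93.0]
ft_force: [0.7, 2.2, 0.2]
finger_gap: 35.8
```

send_rows(dp=[[0,-1,0],[0,-2,0]], rot=[[0,0,0],[0,0,0]])

```text
time: 20.3
tool_pos: [462.9, -369.3, 87.2]
tcp_rot: [-180.0, 0.0, 93.0]
ft_force: [1.7, 1.3, -0.9]
finger_gap: 36.1
```

send_rows(dp=[[0,-1,0],[0,-2,0]], rot=[[0,0,0],[0,0,0]])

```text
time: 20.55
tool_pos: [462.8, -371.1, 87.2]
tcp_rot: [-180.0, -0.0, 93.0]
ft_force: [0.2, 4.1, 1.9]
finger_gap: 35.8
```

send_rows(dp=[[0,-0.5,0],[0,-1,0]], rot=[[0,0,0],[0,0,0]])

```text
time: 20.8
tool_pos: [462.8, -371.8, 87.1]
tcp_rot: [-180.0, -0.0, 93.0]
ft_force: [-0.7, 4.9, 1.9]
finger_gap: 35.8
```

C goes to a solid stop after about 31 mm of total knob travel at roughly 0.8 N, against 9 mm for the others, so it's the worn one. The arm is now at the right-hand end of its play. I'll clear the knob and measure the head again.

send_rows(dp=[[0,4,0],[0,7,0],[0,7,30],[-20,7,80],[-50,7,100]], rot=[[0,0,0],[0,0,0],[0,0,0],[0,0,0],[0,0,0]], jaw=62)

```text
time: 21.42
tool_pos: [413.9, -366.4, 191.0]
tcp_rot: [179.8, 0.3, 93.0]
ft_force: [0.2, -0.3, 0.1]
finger_gap: 61.7
```

Run:
```python
from h import *
print(r.sense()['tool_pos'])
s=snap('top','t4');meas(s);crop('t4','t4c',200,180,480,300,2.8);s=snap('side','s4');meas(s)
```

```text
[ 413.86567327 -366.4205219   190.95924693]
knob [537. 239.] top z 98.6 mean [ 532.7 -574.4   97.8] rect 532.7 -574.6 [19. 18.] 7.6
knob [239. 257.] top z 103.5 mean [472.5 100.6 102.6] rect 472.4 100.3 [18. 18.] 86.3
knob [336. 266.] top z 103.4 mean [ 458.5 -117.7  102.4] rect 458.4 -118.1 [18. 18.] 1.4
knob [445. 266.] top z 103.7 mean [ 465.1 -363.2  102.5] rect 465.2 -363.0 [18. 19.] 2.2
knob [250. 282.] top z 97.9 mean [417.2  75.7  96.8] rect 417.5 75.3 [18. 20.] 0.5
knob [467. 340.] top z 98.9 mean [ 301.4 -414.2   97.8] rect 300.9 -414.3 [19. 19.] 66.2
head [515. 201.] top z 98.2 mean [ 620.9 -528.3   97.6] rect 620.9 -528.1 [33. 36.] 28.0
head [237. 214.] top z 103.0 mean [571.2 111.7 102.3] rect 571.3 111.8 [33. 33.] 5.1
head [332. 223.] top z 103.5 mean [ 557.5 -106.5  102.7] rect 557.3 -106.6 [33. 33.] 6.8
head [434. 224.] top z 103.1 mean [ 561.5 -339.1  102.4] rect 561.5 -339.6 [33. 35.] 7.2
head [287. 306.] top z 98.1 mean [367.2 -11.2  97.2] rect 367.0 -11.0 [34. 35.] 59.6
head [500. 319.] top z 97.5 mean [ 350.2 -490.7   97.2] rect 351.1 -490.5 [34. 18.] 34.6
knob [
[... 1351 characters left out ...]
5.  27.] top z 388.5 mean [ 313.4 1298.9  388.6] rect 315.1 1300.8 [74. 21.] 20.8
head [ 88. 104.] top z 93.1 mean [-236.4 1201.6   93.2] rect -241.8 1207.4 [ 54. 140.] 71.3
head [321. 205.] top z 100.9 mean [580.1 105.  101.4] rect 581.9 108.2 [31.  9.] 76.4
head [252. 238.] top z 96.7 mean [363.6 -15.4  97. ] rect 363.7 -12.5 [36. 36.] 59.4
head [331. 248.] top z 101.6 mean [ 554.2 -110.   102. ] rect 554.4 -108.3 [34. 35.] 6.9
head [360. 309.] top z 102.0 mean [ 558.4 -342.9  102.1] rect 559.4 -341.1 [35. 37.] 5.8
head [421. 374.] top z 97.0 mean [ 617.8 -531.5   96.8] rect 618.3 -530.1 [36. 36.] 26.4
head [277. 387.] top z 97.1 mean [ 351.2 -502.    96.9] rect 351.2 -500.1 [36. 37.] 31.0
```

View pics/t4c.png

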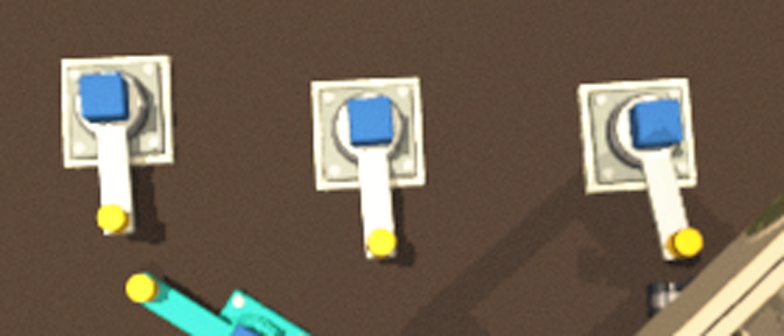

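View pics/s4.png

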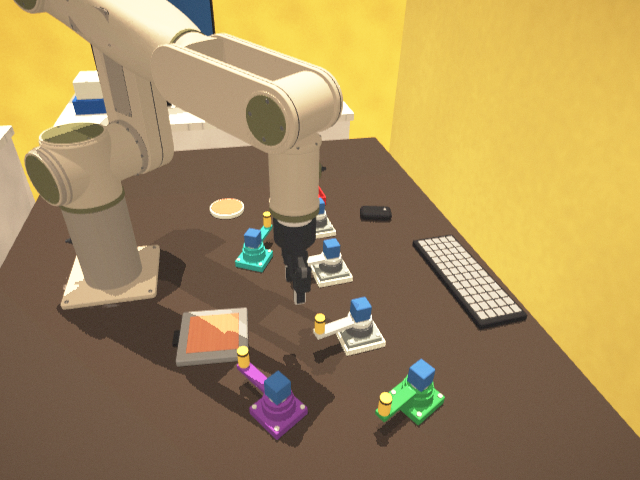

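The top crop shows the right arm swung over to the right (knob at (687,242) in the crop) and the other two nearly straight. The head of C is at (561,-339.5) with yaw about 6.5°. Moving over it now.

send_rows(dp=[[50,10,-10],[100,20,-25],[148,27,-30],[148,27,-30],[148,27,-30]], rot=[[0,0,0.061],[0,0,0.061],[0,0,0.061],[0,0,0.061],[0,0,0.061]])

```text
time: 22.15
tool_pos: [560.6, -337.8, 156.1]
tcp_rot: [-179.9, -0.0, 96.5]
ft_force: [-0.5, -0.2, -0.6]
finger_gap: 61.8
```

send_rows(dp=[[0.5,-1.5,-20],[0.5,-1.5,-45],[0.5,-1.5,-65],[0.5,-1.5,-73],[0.5,-1.5,-73]], rot=[[0,0,0],[0,0,0],[0,0,0],[0,0,0],[0,0,0]])

```text
time: 22.78
tool_pos: [560.8, -339.6, 83.5]
tcp_rot: [-179.9, -0.0, 96.5]
ft_force: [0.5, 0.6, 0.4]
finger_gap: 62.0
```

Run:
```python
from h import *
s=snap('side','s5');crop('s5','s5c',280,230,420,360,5)
s=r.sense();print(s['tool_pos'],s['ft_force'])
```

```text
[ 561.39700365 -339.97744021   84.53460068] [0.22651563 0.26650025 0.22797813]
```

View pics/s5c.png

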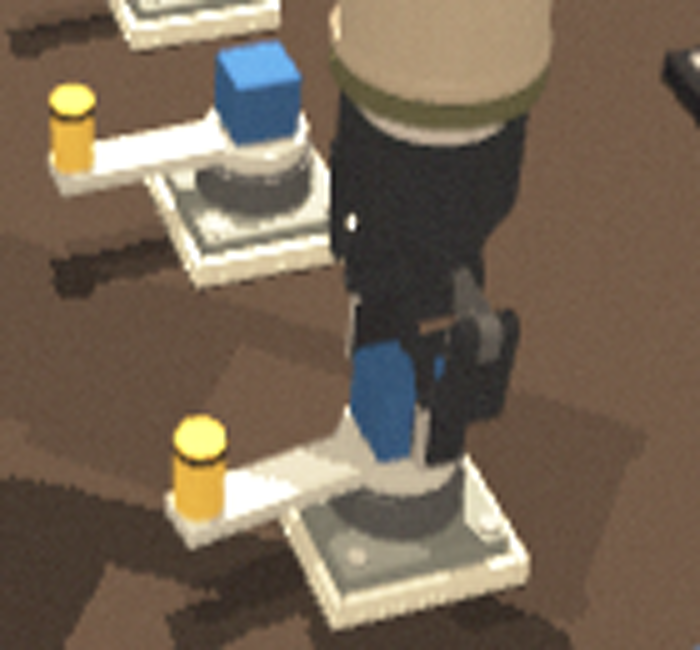

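The fingers straddle the blue head at crop (400,400), with the tips clear of the arm. Closing.

send_rows(dp=[[0,0,0],[0,0,0],[0,0,0],[0,0,0],[0,0,0]], rot=[[0,0,0],[0,0,0],[0,0,0],[0,0,0],[0,0,0]], jaw=30, force=50)

```text
time: 23.45
tool_pos: [562.2, -340.1, 85.6]
tcp_rot: [179.9, 0.1, 96.5]
ft_force: [0.5, 1.1, 5.9]
finger_gap: 35.3
```

send_rows(dp=[[0,0,1],[0,0,4],[0,0,8],[0,0,12],[0,0,16]], rot=[[0,0,0],[0,0,0],[0,0,0],[0,0,0],[0,0,0]])

```text
time: 24.08
tool_pos: [560.3, -339.0, 99.0]
tcp_rot: [-179.9, -0.1, 96.5]
ft_force: [1.0, 0.3, -5.3]
finger_gap: 35.3
```

send_rows(dp=[[0,0,10],[0,0,30],[0,0,55],[0,0,80],[0,0,100]], rot=[[0,0,0],[0,0,0],[0,0,0],[0,0,0],[0,0,0]])

```text
time: 24.7
tool_pos: [561.8, -340.1, 203.1]
tcp_rot: [179.9, 0.1, 96.5]
ft_force: [0.3, -0.3, -5.2]
finger_gap: 35.6
```

send_rows(dp=[[0,0,12],[0,0,18],[0,0,20],[0,0,20]], rot=[[0,0,0],[0,0,0],[0,0,0],[0,0,0]])

```text
time: 25.2
tool_pos: [561.0, -339.5, 219.3]
tcp_rot: [-179.9, -0.1, 96.5]
ft_force: [-0.9, 0.3, -5.6]
finger_gap: 35.1
```

Run:
```python
from h import *
s=snap('side','s6');crop('s6','s6c',220,130,420,330,3.5)
s=r.sense();print(s['tool_pos'],s['tcp_rot'],s['ft_force'],s['joint_pos'])
```

```text
[ 560.96889616 -339.44622873  219.1118703 ] [-1.79928545e+02 -6.50379503e-02  9.64863188e+01] [ 0.4171561   0.05017528 -5.40711421] [-3.56572177e+01  1.68154570e+01  7.73365951e+01  2.78395191e-04
  8.59445692e+01 -1.32143597e+02]
```

View pics/s6c.png

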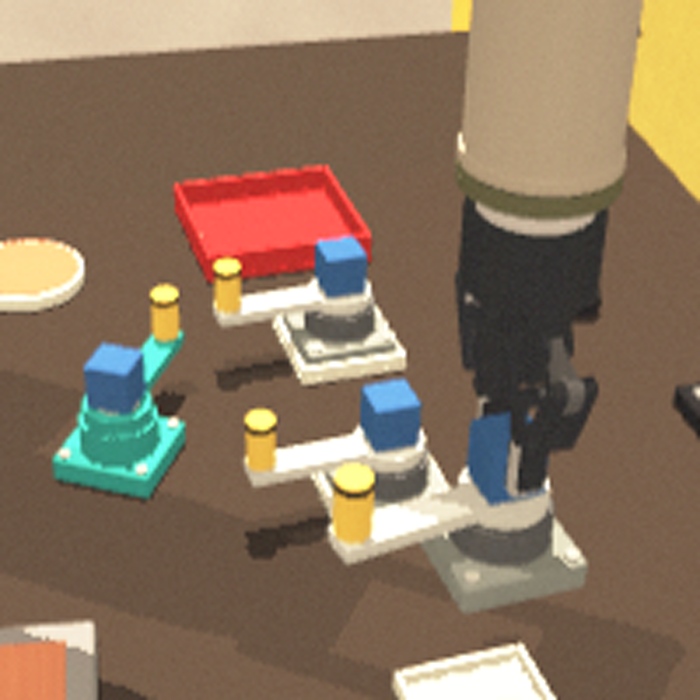

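The lift is clean: nest C is empty (bottom of the crop), the unit hangs level, and there's about 38 mm of clearance over the other heads. Carrying it over to the tray.

send_rows(dp=[[0,5,0],[0,15,0],[0,30,0],[0,50,0],[0,75,0]], rot=[[0,0,0],[0,0,0],[0,0,0],[0,0,0],[0,0,0]])

```text
time: 25.88
tool_pos: [561.3, -263.0, 220.3]
tcp_rot: [180.0, -0.0, 96.5]
ft_force: [0.4, 0.7, -5.7]
finger_gap: 35.3
```

send_rows(dp=[[0,30,0],[0,60,0],[0,90,0],[0,120,0],[0,150,0]], rot=[[0,0,-0.01],[0,0,-0.02],[0,0,-0.03],[0,0,-0.04],[0,0,-0.05]])

```text
time: 26.5
tool_pos: [561.0, -112.2, 220.5]
tcp_rot: [180.0, -0.0, 93.7]
ft_force: [0.6, -0.0, -5.8]
finger_gap: 35.5
```

send_rows(dp=[[-1,30,0],[-2,60,0],[-3,90,0],[-4,120,0],[-5,150,0]], rot=[[0,0,0],[0,0,0],[0,0,0],[0,0,0],[0,0,0]])

```text
time: 27.12
tool_pos: [555.6, 37.6, 220.5]
tcp_rot: [180.0, -0.0, 93.7]
ft_force: [0.4, 0.2, -6.4]
finger_gap: 35.0
```

send_rows(dp=[[-1,30,0],[-2,60,0],[-3,90,0],[-4,120,0],[-4,150,0]], rot=[[0,0,0],[0,0,0],[0,0,0],[0,0,0],[0,0,0]])

```text
time: 27.75
tool_pos: [551.2, 187.5, 220.5]
tcp_rot: [180.0, -0.0, 93.7]
ft_force: [0.1, 0.6, -4.8]
finger_gap: 35.1
```

send_rows(dp=[[0,30,0],[0,57,0],[0,82,0],[0,104,0],[0,120,0]], rot=[[0,0,0],[0,0,0],[0,0,0],[0,0,0],[0,0,0]])

```text
time: 28.38
tool_pos: [551.7, 306.9, 220.3]
tcp_rot: [180.0, -0.0, 93.7]
ft_force: [0.3, 0.2, -5.8]
finger_gap: 35.1
```

send_rows(dp=[[0,10,0],[0,17,0],[0,20,0],[0,20,0],[0,20,0]], rot=[[0,0,0],[0,0,0],[0,0,0],[0,0,0],[0,0,0]])

```text
time: 29.0
tool_pos: [552.5, 324.8, 220.2]
tcp_rot: [-180.0, 0.0, 93.6]
ft_force: [-0.8, 0.8, -6.1]
finger_gap: 35.4
```

Run:
```python
from h import *
s=snap('side','s7');crop('s7','s7c',220,80,400,260,4)
s=r.sense();print(s['tool_pos'],s['tcp_rot'],s['ft_force'],s['joint_pos'],s['finger_gap'])
```

```text
[552.48893323 324.82421869 220.24624585] [1.79998886e+02 7.64539149e-03 9.35911735e+01] [ 0.47577911 -0.03694993 -5.12317194] [ 2.58745208e+01  1.44250354e+01  8.00423077e+01 -7.51951929e-03
  8.55345256e+01 -6.77160672e+01] 35.22353962426985
```

View pics/s7c.png

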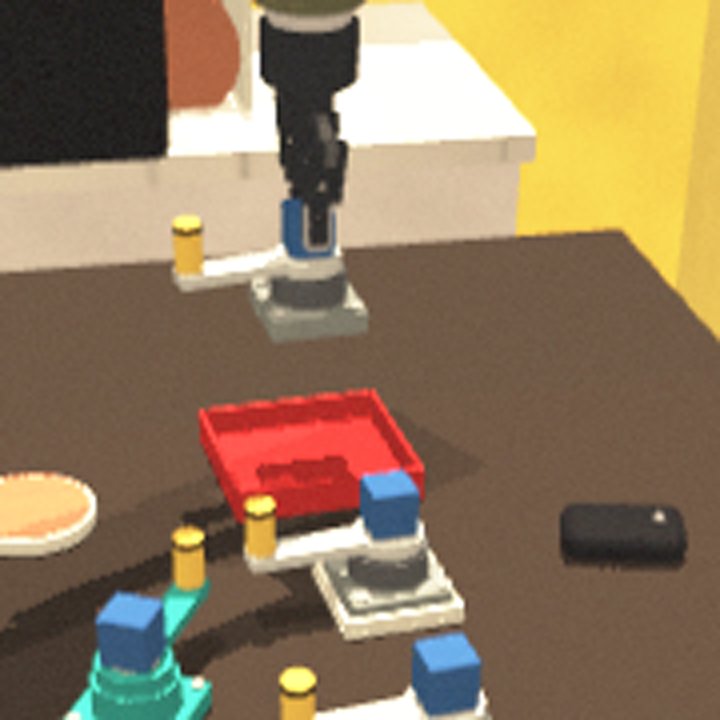

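send_rows(dp=[[0,0.5,-8],[0,0.5,-25],[0,0.5,-45],[0,0.5,-65],[0,0.5,-85]], rot=[[0,0,0],[0,0,0],[0,0,0],[0,0,0],[0,0,0]])

```text
time: 29.68
tool_pos: [551.8, 325.5, 133.0]
tcp_rot: [-179.9, 0.0, 93.6]
ft_force: [-0.3, -0.3, -5.8]
finger_gap: 35.3
```

send_rows(dp=[[0,0,-15],[0,0,-25],[0,0,-31],[0,0,-34],[0,0,-36]], rot=[[0,0,0],[0,0,0],[0,0,0],[0,0,0],[0,0,0]])

```text
time: 30.3
tool_pos: [552.7, 326.0, 99.8]
tcp_rot: [179.9, -0.0, 93.6]
ft_force: [0.4, 0.3, -5.0]
finger_gap: 34.9
```

send_rows(dp=[[0,0,-1],[0,0,-2],[0,0,-3],[0,0,-4],[0,0,-5]], rot=[[0,0,0],[0,0,0],[0,0,0],[0,0,0],[0,0,0]])

```text
time: 30.92
tool_pos: [552.3, 325.8, 94.2]
tcp_rot: [-180.0, 0.0, 93.6]
ft_force: [-0.4, -1.3, -5.0]
finger_gap: 34.9
```

send_rows(dp=[[0,0,-0.6],[0,0,-1.2],[0,0,-1.8],[0,0,-1.8]], rot=[[0,0,0],[0,0,0],[0,0,0],[0,0,0]])

```text
time: 31.42
tool_pos: [552.3, 325.7, 92.3]
tcp_rot: [-180.0, 0.0, 93.6]
ft_force: [-0.0, 1.0, -4.6]
finger_gap: 35.4
```

send_rows(dp=[[0,0,-0.8],[0,0,-1.6],[0,0,-2.4],[0,0,-3.2],[0,0,-4]], rot=[[0,0,0],[0,0,0],[0,0,0],[0,0,0],[0,0,0]])

```text
time: 32.05
tool_pos: [552.3, 325.8, 88.3]
tcp_rot: [-180.0, -0.0, 93.6]
ft_force: [0.1, 0.3, -5.5]
finger_gap: 34.7
```

send_rows(dp=[[0,0,-0.5],[0,0,-1]], rot=[[0,0,0],[0,0,0]])

```text
time: 32.3
tool_pos: [552.3, 325.8, 87.4]
tcp_rot: [-180.0, 0.0, 93.6]
ft_force: [0.0, -0.3, -6.3]
finger_gap: 35.3
```

send_rows(dp=[[0,0,-0.5],[0,0,-1]], rot=[[0,0,0],[0,0,0]])

```text
time: 32.55
tool_pos: [552.4, 325.8, 86.4]
tcp_rot: [180.0, -0.0, 93.6]
ft_force: [-0.2, 0.5, -5.9]
finger_gap: 35.1
```

send_rows(dp=[[0,0,-0.5],[0,0,-1]], rot=[[0,0,0],[0,0,0]])

```text
time: 32.8
tool_pos: [552.4, 325.8, 85.8]
tcp_rot: [180.0, -0.0, 93.6]
ft_force: [-2.0, -0.6, -0.7]
finger_gap: 35.2
```

Touchdown: the weight has come off at z 85.8. A touch lower, then release.

send_rows(dp=[[0,0,-0.3],[0,0,-0.3]], rot=[[0,0,0],[0,0,0]])

```text
time: 33.05
tool_pos: [552.5, 325.9, 85.7]
tcp_rot: [180.0, -0.0, 93.6]
ft_force: [-4.4, -1.0, 1.7]
finger_gap: 35.2
```

send_rows(dp=[[0,0,0],[0,0,0],[0,0,0],[0,0,0],[0,0,0]], rot=[[0,0,0],[0,0,0],[0,0,0],[0,0,0],[0,0,0]], jaw=62)

```text
time: 33.67
tool_pos: [552.4, 325.8, 85.1]
tcp_rot: [180.0, 0.0, 93.6]
ft_force: [0.2, 0.2, -0.5]
finger_gap: 62.0
```

send_rows(dp=[[0,0,8],[0,0,25],[0,0,50],[0,0,80],[0,0,110]], rot=[[0,0,0],[0,0,0],[0,0,0],[0,0,0],[0,0,0]])

```text
time: 34.3
tool_pos: [552.7, 325.9, 197.8]
tcp_rot: [179.9, -0.0, 93.6]
ft_force: [0.3, -0.5, 0.4]
finger_gap: 62.0
```

send_rows(dp=[[-50,40,20],[-100,80,40],[-130,120,40],[-150,150,40],[-150,170,40]], rot=[[0,0,0],[0,0,0],[0,0,0],[0,0,0],[0,0,0]])

```text
time: 34.92
tool_pos: [400.6, 497.9, 237.4]
tcp_rot: [179.9, -0.1, 93.8]
ft_force: [0.4, 0.3, 0.0]
finger_gap: 61.7
```

Run:
```python
from h import *
print(r.sense()['time'],r.sense()['tool_pos'])
s=snap('top','t8');meas(s);crop('t8','t8c',100,180,460,300,2.2);snap('side','s8');crop('s8','s8c',220,100,400,280,4)
```

```text
34.925 [400.60959598 497.86376523 237.41909244]
knob [537. 239.] top z 98.0 mean [ 532.9 -574.7   97.6] rect 532.6 -575.2 [18. 20.] 5.0
knob [239. 257.] top z 102.3 mean [472.3 100.5 101.4] rect 472.5 99.8 [17. 21.] 17.3
knob [147. 263.] top z 102.5 mean [454.8 306.6 101.7] rect 454.3 307.0 [18. 20.] 77.0
knob [336. 266.] top z 103.5 mean [ 458.4 -117.6  102.6] rect 458.9 -117.5 [18. 19.] 47.9
knob [250. 282.] top z 98.2 mean [416.9  75.7  97.4] rect 417.5 75.7 [18. 20.] 2.2
knob [467. 340.] top z 98.5 mean [ 301.3 -414.8   97.5] rect 301.1 -414.2 [19. 20.] 56.9
head [515. 201.] top z 98.2 mean [ 621.2 -528.4   97.5] rect 621.6 -528.3 [34. 37.] 27.9
head [237. 214.] top z 103.0 mean [571.  111.3 102.1] rect 571.5 111.1 [33. 33.] 5.6
head [144. 221.] top z 102.7 mean [551.5 324.1 102.3] rect 551.2 323.7 [32. 34.] 1.8
head [332. 223.] top z 103.0 mean [ 557.4 -106.7  102.3] rect 557.7 -106.4 [33. 33.] 6.1
head [287. 306.] top z 98.5 mean [366.9 -11.1  97.4] rect 367.0 -11.2 [34. 35.] 60.6
head [503. 317.] top z 98.0 mean [ 354.4 -498.4   97.5] rect 354.8 -498.3 [36. 35.] 32.5
```

View pics/t8c.png

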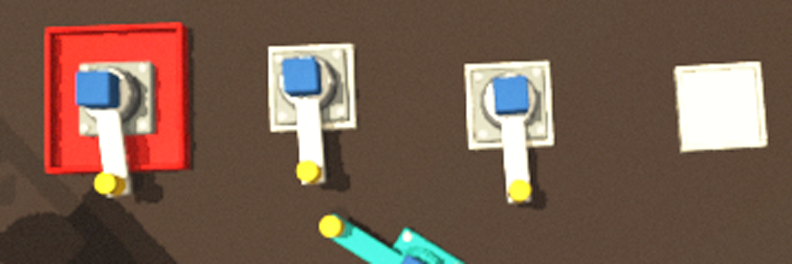

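View pics/s8c.png

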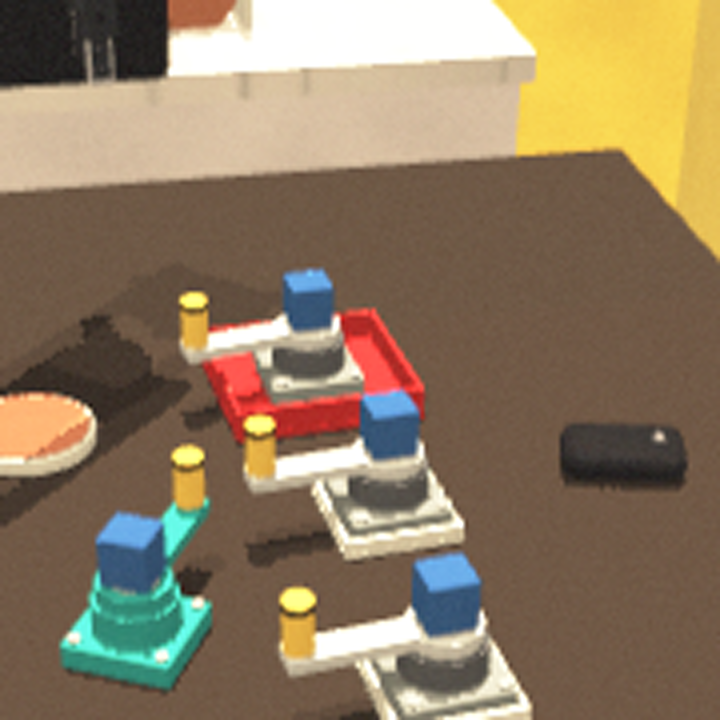

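The unit is in the tray with its arm to the right, and the sound units are seated. I'll check the swing more precisely, with the base orientation compared against the arm.

Run:
```python
from h import *
A=[]
for i in range(4):
    s=snap('top','t9%d'%i);P=cloud(s);hsv=cv2.cvtColor(s['pixels'],cv2.COLOR_RGB2HSV);H,S,V=[hsv[...,i].astype(int) for i in range(3)];z=P[...,2]
    box=np.zeros(z.shape,bool);box[185:280,110:200]=1
    k=P[box&(H>22)&(H<34)&(S>150)&(z>96)&(z<108)];h=P[box&(H>95)&(H<125)&(S>120)&(z>97)&(z<108)]
    b=P[box&(S<110)&(z>18)&(z<32)]
    b=b[(abs(b[:,0]-551)<48)&(abs(b[:,1]-324)<48)]
    d=h.mean(0)-k.mean(0)
    print(len(k),len(h),len(b),np.degrees(np.arctan2(d[1],d[0])).round(2),d.round(1),cv2.minAreaRect(b[:,:2].astype(np.float32)),cv2.minAreaRect(h[:,:2].astype(np.float32))[2], np.median(b[:,2]))
    # bolts
crop('t90','t9c',115,190,195,275,8)
print(r.sense()['time'])
```

```text
73 214 416 10.08 [97.1 17.3  0. ] ((552.6819458007812, 324.89764404296875), (79.4873046875, 79.88433837890625), 2.9898934364318848) 3.362393379211426 25.224962839508066
72 211 415 10.45 [97.2 17.9  0.1] ((553.2274780273438, 323.57257080078125), (78.84484100341797, 81.35740661621094), 2.5375304222106934) 1.8191783428192139 25.444484557358237
75 207 408 10.2 [97.2 17.5  0.2] ((552.6812133789062, 324.8421936035156), (78.86355590820312, 80.52254486083984), 3.622055768966675) 0.8508745431900024 25.08477106179066
74 212 413 10.17 [97.3 17.4  0.8] ((552.9312133789062, 324.7225341796875), (79.27687072753906, 80.05661010742188), 3.587278127670288) 1.1071498394012451 25.116844863152664
35.225
```

View pics/t9c.png

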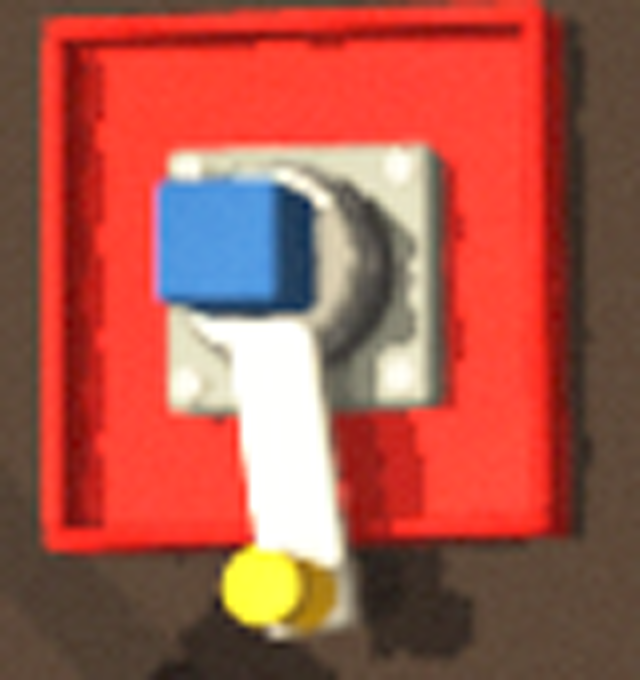

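Run:
```python
from h import *
s=r.sense();print(s['time'],s['tool_pos'],s['ft_force'])
print(job.hand_in())
```

```text
35.225 [402.84856617 494.99013739 235.67340983] [0.31342723 0.87020184 0.46642834]
the job is handed in; nothing more can be done
None
```

The worn unit was the right-hand one seen from the robot. It now stands upright on the floor of the red tray with its arm over at the right-hand end of its play. I handed the job in at 35.2 s.

- **Rocking:** I rocked the three knobs in turn, left to right across the bench, each to the left and then to the right. The left and middle units moved about 9 mm in total, which includes the unit shifting in its nest, and then were solid at 8 to 12 N. The right one moved about 31 mm at roughly 0.8 N before its stop.
- **Moving:** I lifted the loose unit by its blue head, carried it over the others and lowered it slowly until the weight came off, then released it and backed away.
- **Last checks:** The camera put the base top at z = 25 mm, so it sits flat on the tray floor. The unit is within a few mm of the tray's centre. The left and middle units are in their nests and nest C is empty. I touched nothing else, though I did not measure the bystanders again.
- **Small disagreement:** The arm's swing measured about 0.12 rad (±0.01) after placing, against about 0.127 before the lift and 0.13 nominal. I took this as at the stop and did not push it again.

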